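# Flip the bead tray's cover leaf to the other bay

## Robot

A 6-joint arm with a two-finger parallel gripper is mounted at the origin on the work surface. World frame = base frame: x ahead of the robot, y to its left, z up, the work surface at z = 0. Lengths are in mm, angles in rad, forces in N, time in s.
With the tool pointing down it reaches from about 325 to 850 mm from the base axis. Payload 4.4 kg.
Tool frame: the origin (TCP) lies on the centre line of the jaws, within the pads' length; the fingertips stand 25 mm ahead of it and the grasp point (between the pads) lies 6 mm ahead of it; y points along the fingers, z is the direction in which the jaws open and shut, and the axes are right-handed (so a half turn about y gives the same grasp; the last joint's range is limited). The gripper opens to 94 mm and grips with 3 to 60 N. Pads are 16 mm wide; open, the fingers measure 119 mm over their backs; the gripper's body (75 mm by 177 mm) begins 78 mm behind the grasp point.
Start: joints at [1.018, 0.207, 1.542, -0, 1.393, -0.15], TCP at [224.878, 529.204, 230.447] pointing down, gripper open.
Joint ranges: [-2.73, 2.73], [-0.86, 2.22], [0.23, 2.46], [-1.11, 4.25], [0.08, 2.63], [-2.82, 2.82]. Speed limits (rad/s): [2.79, 2.79, 3.14, 3.14, 3.14, 3.14].

## Interface

Orientations are given as a rotation vector (axis times angle).
In Python, from cell import manip gives the robot as it stands. The module is installed in compiled form; this text tells all that it offers.
- The arm moves only by the tool send_rows, never from a script. Its argument "series" is a list that holds one entry, the list of rows, each a list of 7 numbers: the closure in counts, from 0 (fully open) to 255 (shut), then the shift along the tool's x, y, z as a fraction of full scale, then the turn, a rotation vector about the tool's x, y, z as a fraction of full scale. In form: [[[claw, x, y, z, ax, ay, az], ...]]. A call has 1 to 12 rows; each row is the pose to reach, as a shift and turn from the pose commanded when the call began, along the tool's axes at that moment; what a row does not reach only later rows make up. Full scale, the value 1, is 400 mm for a shift and 90 degrees for a turn. A row lasts 1/10 s, in which the tool goes at most 50 mm and 8.59 degrees, less where a joint would pass 70% of its speed; a pose out of reach is approached as far as the arm can. A call with a number of a shift or a turn outside -1 to 1 is refused whole. A call with a gripper value outside its range is refused whole. The fingers move at their own pace and stop on an object; "force" is the grip in N (left out, the last holds). Time passes only in rows, so rows that repeat a pose let the fingers close. It gives the time, the measured TCP pose, the force and the opening at its end, in the units of the state.
- manip.state(): the state, without advancing time (a new reading comes with each control period).
- manip.get_image(name): name is "scene" or "top" or "wrist"; returns (picture, depth): 400x640x3 uint8, red, green, blue; 400x640 float32, mm along the optical axis (not along the pixel's ray), 0 where there is no reading.
- manip.get_calibration(name): a dict with "mtx" (3x3 intrinsics, pixels), "dist" ([k1, k2, p1, p2, k3] as OpenCV has them; the pictures are not rectified), "R" (3x3) and "t" (3): a world point X has camera coordinates R X + t. Camera axes: x right, y down, z forward; pixel columns grow to the right and rows downward; lengths in mm; the calibration is good to about 2 mm. A picture is of the moment at which its call begins: read the wrist's pose just before it. get_calibration takes no time and is no camera call; for the wrist camera it gives the pose at the moment of the call.
- manip.sign_off(): hands the job in, once; it reports no verdict.
Trained networks look in the newest picture that a camera, given by its name, has taken for a name from the list of things; names that differ only in an ending like _2 or _b are one class to them, and where a whole thing is asked for, a point or a joint stands for the part that bears it (a point fixed in the world has none). Each returns a list of dicts, best first, with "confidence" (0 to 1); they miss things now and then, are a little off and sometimes report something else, mostly with a low value. They report only what shows in the picture. A call takes as long as a camera call.
- manip.trace(camera, target): "region" (400x640 bool, what is visible of it).
- manip.spot_point(camera, target): "location" ([x, y, z] in mm, in world coordinates, good to about 4 mm: a listed point, or the origin of a listed thing).
The state is a dict: "clock": time; "joint_pos": joint angles; "qd": joint speeds; "tau": joint torques, N m; "ee_pos": TCP position; "ee_rot": TCP orientation; "force": force on the tool from outside, world axes, zero at the start; "moment": the same for the moment, N m; "finger_gap": finger opening in mm.
Only numpy, scipy, OpenCV 4.12 (cv2) and the standard library are available. Lean on these libraries where they do the work, as an engineer would, in place of code of your own. Each camera call takes 0.05 s, during which the arm holds its last target.

## Task

Flip the cover leaf of the bead tray over its spine so that it lies flat on the other bay: push it up by its overhanging edge with the fingertips, over the top, and press it fully down, without slamming it. Only push: the tray is not to be picked up, tipped or shoved along the bench, and the jar, the turned drum and the sanding block stay where they are. Finish with the hand clear of everything.

Things in the scene. Friction and masses are not known exactly. Their poses are not given: they have to be found in the camera images.
- tray: dark wooden twin-bay bead tray, loose on the bench, 1.6 kg, 130 mm along its x, 220 mm along its y, rim 54 mm high. Origin: centre of its underside. Divider and spine run along its x axis, one bay on the +y side and one on the -y side; the hinge axis is parallel to the tray's x, 60 mm above the bench, straight above the origin.
- leaf (a joint): hinge of the cover leaf, rad. 0 = flat over the tray's +y bay, grows as it swings up, pi/2 = upright, pi (the stop) = flat over the -y bay. Starts at 0 to 0.2. Stiff friction hinge (about 0.07 N m): the leaf stays at whatever angle it is left, so it must be pushed all the way; raising it by its edge takes about 1 N.
- leaf_edge (a point): middle of the leaf's free edge, half-way through its thickness; turns with the leaf. The leaf is a flat plywood plate 4 mm thick, 124 mm along the spine, 60 g, reaching from 8 to 132 mm from the hinge axis, its middle plane through the axis. It overhangs the tray wall by 22 mm, with 58 mm free height under it when flat.
- jar_mid (a point): bystander: centre of a loose amber glass jar with a steel cap, 52 mm diameter, 75 mm high
- drum_mid (a point): bystander: centre of a loose upright turned wooden drum, 48 mm diameter, 60 mm high
- block_mid (a point): bystander: centre of a loose cork sanding block 70 x 45 x 28 mm lying flat

How it is judged:
By the outcome, as a careful person would: the job done as asked, in the order asked, and still so for the second after the job is handed in, with the robot touching nothing.
It also fails if it takes over 45 s, if anything falls off the work surface, if the arm or the gripper's body presses on something with over 40 N, if the wrist force passes 120 N, or if a joint passes its speed limit or range.

## Working session

There is one attempt and no reset: what is moved stays moved. The work goes in short steps, Python scripts to look and compute and a tool call to move; the robot and the scene stay as the last step left them, time stands still between calls to the robot, and variables do not carry over. Pictures are saved under pics/ and viewed, and the job is handed in when it is done.

Besides the shell and the picture viewer there is one more tool, called after "Emit:" by a JSON object that holds its "api" and its "payload", one argument or row to a line. send_rows: Moves the arm, as the interface text tells. Shift numbers are shares of 400 mm and turn numbers shares of 90 degrees, none past 1 either way. Its arguments: {"type":"object","properties":{"series":{"type":"array"},"force":{"type":"number"}},"required":["series"]}

```bash
mkdir -p pics
python3 - <<'E'
from cell import manip
import cv2,numpy as np
s=manip.state();print({k:np.round(v,3) for k,v in s.items()})
for c in ["scene","top"]:
    im,d=manip.get_image(c);cv2.imwrite(f"pics/{c}0.png",im[:,:,::-1])
    for t in ["tray","leaf_edge","jar_mid","drum_mid","block_mid"]:
        print(c,t,[(np.round(r["location"]),round(r["confidence"],2)) for r in manip.spot_point(c,t)][:2])
    k=manip.get_calibration(c);print(np.round(k["mtx"],1),k["dist"],np.round(-k["R"].T@k["t"]),np.round(k["R"],2))
E
```

```text
{'clock': np.float64(0.0), 'joint_pos': array([ 1.019,  0.207,  1.543,  0.   ,  1.393, -0.151]), 'qd': array([ 0.001, -0.001, -0.001,  0.001,  0.001, -0.001]), 'tau': array([ 1.0000e-03, -3.7087e+01, -2.8142e+01,  7.0000e-02,  3.6000e-02,
       -0.0000e+00]), 'ee_pos': array([224.452, 528.57 , 229.304]), 'ee_rot': array([-1.55 ,  0.316, -0.315]), 'force': array([0.06 , 0.6  , 0.499]), 'moment': array([-0.002, -0.068, -0.017]), 'finger_gap': np.float64(93.819)}
scene tray [(array([553., -23.,  -2.]), 0.69)]
scene leaf_edge [(array([625.,  81.,  76.]), 0.92)]
scene jar_mid [(array([714., -47.,  39.]), 0.72)]
scene drum_mid [(array([ 661., -158.,   31.]), 0.58)]
scene block_mid [(array([ 454., -236.,   13.]), 0.56)]
[[381.9   0.  318.9]
 [  0.  381.9 203.5]
 [  0.    0.    1. ]] [-0.04779411  0.          0.          0.          0.        ] [1064. -376.  538.] [[ 0.64  0.77 -0.02]
 [ 0.47 -0.4  -0.79]
 [-0.62  0.49 -0.62]]
top tray [(array([551., -26.,  -0.]), 0.7)]
top leaf_edge [(array([628.,  91.,  74.]), 0.94)]
top jar_mid [(array([716., -45.,  36.]), 0.64)]
top drum_mid [(array([ 661., -162.,   32.]), 0.79)]
top block_mid [(array([ 448., -231.,   17.]), 0.67)]
[[426.5   0.  322.3]
 [  0.  426.5 201.8]
 [  0.    0.    1. ]] [-0.07263911  0.          0.          0.          0.        ] [443. -18. 797.] [[ 0.01 -1.   -0.02]
 [-0.99 -0.01 -0.17]
 [ 0.17  0.02 -0.98]]
```

View pics/scene0.png

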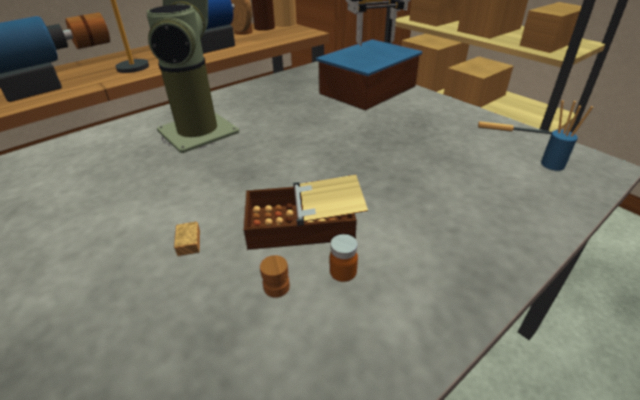

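View pics/top0.png

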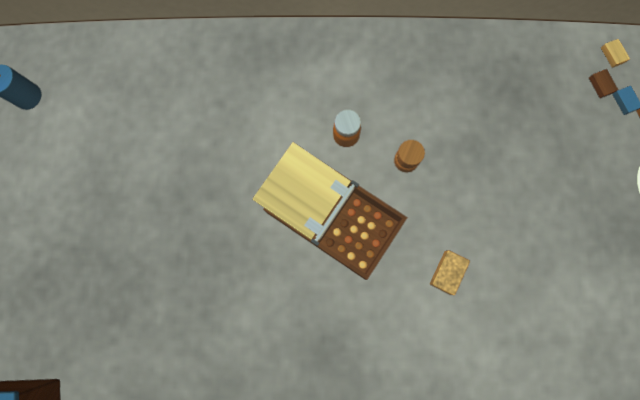

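The tray sits mid-bench with the leaf at top-view (300,190), overhanging to the robot's left. The jar is at (347,128), the drum at (410,155) and the block at (451,272). Next I refine the tray and leaf geometry from depth.

```bash
cat > h.py <<'E'
from cell import manip
import cv2,numpy as np
from scipy.spatial.transform import Rotation as Ro
def cloud(c,d,mask):
    k=manip.get_calibration(c)
    v,u=np.nonzero(mask&(d>0))
    p=cv2.undistortPoints(np.stack([u,v],1).astype(float)[:,None],k["mtx"],k["dist"])[:,0]
    z=d[v,u].astype(float)
    X=np.c_[p*z[:,None],z]
    return (X-k["t"])@k["R"]
E
python3 - <<'E'
from h import *
s=manip.state();print(np.round(Ro.from_rotvec(s["ee_rot"]).as_matrix(),3))
for c in ["top","scene"]:
    im,d=manip.get_image(c)
    for t in ["leaf","tray"]:
        r=manip.trace(c,t)
        if not r: print(c,t,"none");continue
        m=cv2.erode(r[0]["region"].astype(np.uint8),np.ones((3,3)))>0
        P=cloud(c,d,m)
        if t=="tray": P=P[(P[:,2]>40)]
        (cx,sz,a)=cv2.minAreaRect(P[:,:2].astype(np.float32))
        A=np.c_[P[:,:2]-P[:,:2].mean(0),np.ones(len(P))];co=np.linalg.lstsq(A,P[:,2],rcond=None)[0]
        print(c,t,round(r[0]["confidence"],2),len(P),P.mean(0).round(1),"rect",np.round(cx),np.round(sz),round(a,1),np.round(cv2.boxPoints((cx,sz,a))).tolist(),"plane",co.round(3),np.percentile(P[:,2],[5,50,95]).round())
E
```

```text
[[ 0.92   0.     0.391]
 [-0.391  0.     0.92 ]
 [-0.    -1.     0.   ]]
top leaf 0.63 4990 [587.1  32.5  70. ] rect [587.  30.] [133. 122.] 57.0 [[500.0, 8.0], [602.0, -59.0], [675.0, 52.0], [572.0, 119.0]] plane [5.3000e-02 8.2000e-02 7.0037e+01] [64. 70. 76.]
top tray 0.7 5929 [576.   17.8  67.7] rect [557. -14.] [239. 128.] 56.8 [[438.0, -78.0], [545.0, -148.0], [676.0, 51.0], [569.0, 121.0]] plane [5.800e-02 8.600e-02 6.769e+01] [54. 69. 76.]
scene leaf 0.72 2225 [592.2  27.   67.2] rect [588.  28.] [131. 123.] 56.4 [[501.0, 8.0], [603.0, -60.0], [676.0, 49.0], [573.0, 117.0]] plane [ 0.073  0.084 67.246] [62. 67. 73.]
scene tray 0.86 3491 [585.8  -3.3  61.1] rect [560. -16.] [235. 133.] 57.3 [[440.0, -79.0], [552.0, -151.0], [679.0, 47.0], [567.0, 118.0]] plane [1.8000e-02 1.2500e-01 6.1081e+01] [43. 64. 73.]
```

```bash
cat >> h.py <<'E'
yaw=np.radians(57.0); yh=np.array([np.cos(yaw),np.sin(yaw),0]); xh=np.array([np.sin(yaw),-np.cos(yaw),0]); zh=np.array([0,0,1.])
O=np.array([554.,-23,0])
def world(x,y,z): return O+x*xh+y*yh+z*zh
def orient(phi):
    p=np.radians(phi); d=-yh*np.cos(p)-zh*np.sin(p); z=xh; return np.c_[np.cross(d,z),d,z]
def row(P0,R0,tip,R):
    tcp=tip-25*R[:,1]
    sh=R0.T@(tcp-P0)/400
    tu=Ro.from_matrix(R0.T@R).as_rotvec()/(np.pi/2)
    return np.round(sh,3).tolist()+np.round(tu,3).tolist()
def now():
    s=manip.state(); return s["ee_pos"],Ro.from_rotvec(s["ee_rot"]).as_matrix(),s
def local(p):
    q=np.asarray(p)-O; return np.array([q@xh,q@yh,q[2]])
E
python3 - <<'E'
from h import *
P0=np.array([224.878,529.204,230.447]);R0=now()[1]
R=orient(40)
for t in [(-10,230,150),(-10,180,90)]:
    print(row(P0,R0,world(*t),R), world(*t))
E
```

```text
[1.38, 0.161, -0.331, -0.481, 1.032, -0.404] [670.88027237 175.34062098 150.        ]
[1.359, 0.311, -0.454, -0.481, 1.032, -0.404] [643.64832062 133.40709258  90.        ]
```

Emit:
{"api": "send_rows", "payload": {
  "series": [
    [[255,0.1,0,-0.02,-0.03,0.06,-0.02],[255,0.2,0,-0.04,-0.06,0.12,-0.05],[255,0.3,0,-0.06,-0.09,0.18,-0.07],[255,0.4,0,-0.09,-0.12,0.25,-0.1],[255,0.5,0,-0.11,-0.15,0.32,-0.12],[255,0.6,0,-0.13,-0.18,0.39,-0.15],[255,0.7,0,-0.15,-0.21,0.45,-0.18],[255,0.7,0,-0.15,-0.24,0.52,-0.2],[255,0.7,0,-0.15,-0.24,0.52,-0.2],[255,0.7,0,-0.15,-0.24,0.52,-0.2]]
  ],
  "force": 10
}}

```text
clock: 1.9
ee_pos: [458.9, 364.7, 229.9]
ee_rot: [-1.779, 0.8, -1.196]
force: [-1.0, -0.5, 0.4]
finger_gap: 17.2
```

Run:
```python
from h import *
P,R0,s=now();print(s["clock"],P.round(1),s["joint_pos"].round(2),s["finger_gap"]);print(R0.round(2))
R=orient(40)
for t in [(-10,230,150),(-10,180,90)]:
    print(row(P,R0,world(*t),R))
```

```text
1.9 [458.9 364.7 229.9] [ 0.69  0.49  1.24 -0.32  1.76  0.35] 17.205868826412274
[[ 0.34 -0.06  0.94]
 [-0.84 -0.46  0.28]
 [ 0.41 -0.89 -0.2 ]]
[0.492, 0.307, 0.431, -0.238, 0.515, -0.204]
[0.496, 0.492, 0.368, -0.238, 0.515, -0.204]
```

Emit:
{"api": "send_rows", "payload": {
  "series": [
    [[255,0.06,0.04,0.05,-0.03,0.06,-0.02],[255,0.12,0.08,0.1,-0.06,0.12,-0.05],[255,0.18,0.11,0.16,-0.09,0.19,-0.07],[255,0.24,0.15,0.21,-0.12,0.25,-0.1],[255,0.3,0.19,0.26,-0.15,0.32,-0.13],[255,0.36,0.22,0.32,-0.18,0.39,-0.15],[255,0.42,0.26,0.37,-0.21,0.45,-0.18],[255,0.49,0.307,0.43,-0.238,0.515,-0.204],[255,0.492,0.307,0.431,-0.238,0.515,-0.204],[255,0.492,0.307,0.431,-0.238,0.515,-0.204],[255,0.492,0.307,0.431,-0.238,0.515,-0.204]]
  ]
}}

```text
clock: 3.0
ee_pos: [680.7, 192.3, 169.3]
ee_rot: [-1.734, 1.286, -2.158]
force: [-0.4, 0.0, 0.5]
finger_gap: 0.4
```

Run:
```python
from h import *
P,R0,s=now();print(s["clock"],P.round(1),s["joint_pos"].round(2),s["finger_gap"]);print((R0.T@orient(40)).round(2))
print("tip",local(P+25*R0[:,1]))
for c in ["scene","top"]:
    im,d=manip.get_image(c);cv2.imwrite(f"pics/{c}1.png",im[:,:,::-1])
```

```text
3.0 [680.7 192.3 169.3] [ 0.36  1.1   0.52 -0.6   2.19  0.75] 0.38720739142718463
[[ 1.  0. -0.]
 [-0.  1.  0.]
 [ 0. -0.  1.]]
tip [-11.01252491 230.47210482 153.13043526]
```

View pics/scene1.png

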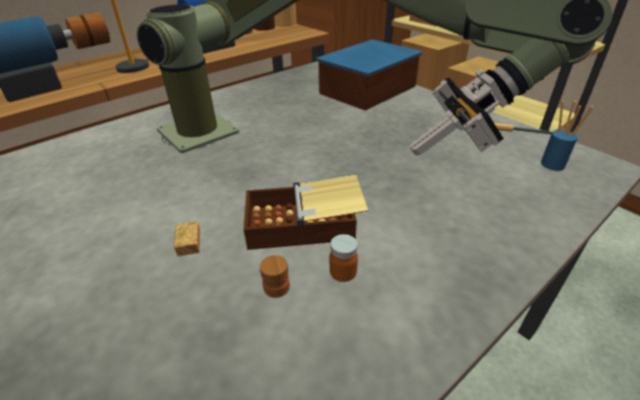

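The hand is in its planned pose, about 40° below horizontal with fingers shut, outside the leaf edge (tip at pixel (415,150)). I now go low and in under the overhang.

Run:
```python
from h import *
P,R0,s=now();R=orient(40)
for t in [(-10,200,90),(-10,185,42),(-10,126,42)]: print(row(P,R0,world(*t),R))
```

```text
[-0.073, 0.164, 0.002, -0.002, -0.001, -0.003]
[-0.141, 0.27, 0.002, -0.002, -0.001, -0.003]
[-0.045, 0.383, 0.002, -0.002, -0.001, -0.003]
```

Emit:
{"api": "send_rows", "payload": {
  "series": [
    [[255,-0.035,0.08,0,0,0,0],[255,-0.073,0.164,0,0,0,0],[255,-0.107,0.217,0,0,0,0],[255,-0.14,0.27,0,0,0,0],[255,-0.14,0.27,0,0,0,0],[255,-0.12,0.293,0,0,0,0],[255,-0.1,0.316,0,0,0,0],[255,-0.08,0.34,0,0,0,0],[255,-0.065,0.36,0,0,0,0],[255,-0.045,0.383,0,0,0,0],[255,-0.045,0.383,0,0,0,0]]
  ]
}}

```text
clock: 4.2
ee_pos: [624.2, 102.6, 58.4]
ee_rot: [-1.73, 1.288, -2.162]
force: [-0.7, 0.2, 0.1]
finger_gap: 0.2
```

Run:
```python
from h import *
P,R0,s=now();print(s["clock"],P.round(1),s["joint_pos"].round(2),s["force"].round(2))
print("tip",local(P+25*R0[:,1]))
im,d=manip.get_image("scene");cv2.imwrite("pics/scene2.png",cv2.resize(im[100:300,200:520,::-1],None,fx=2.5,fy=2.5))
im,d=manip.get_image("top");cv2.imwrite("pics/top2.png",cv2.resize(im[80:300,200:480,::-1],None,fx=2.5,fy=2.5))
```

```text
4.2 [624.2 102.6  58.4] [ 0.28  0.99  0.96 -0.55  1.87  0.88] [-0.69  0.15  0.12]
tip [ -9.47012954 124.52206089  42.24148774]
```

View pics/scene2.png

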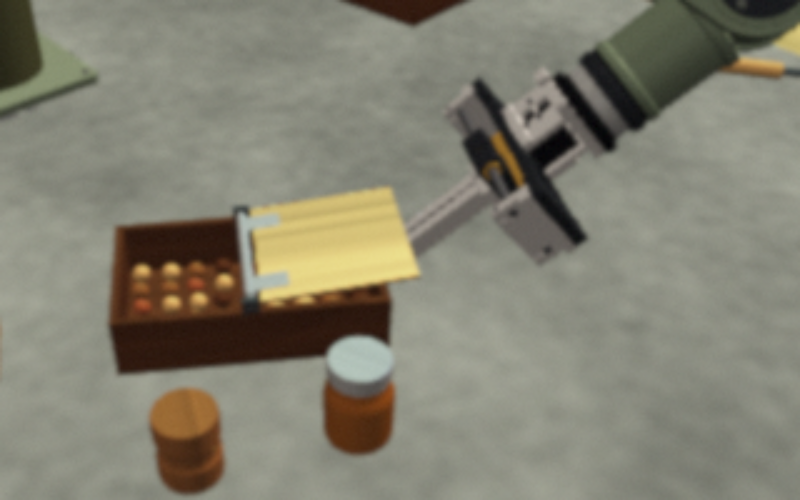

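View pics/top2.png

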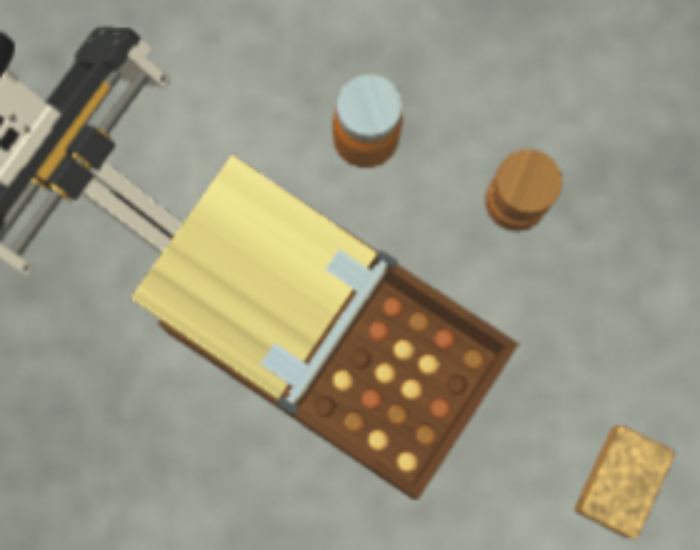

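The closed fingertips are under the overhang (top view (170,235)), with no contact force yet. I now start lifting along the arc.

```bash
cat >> h.py <<'E'
phi=np.radians(40)
dd=np.array([-np.cos(phi),-np.sin(phi)]); nn=np.array([-np.sin(phi),np.cos(phi)])
def tipfor(th,rho,corner):
    m=np.array([-np.sin(th),np.cos(th)])
    C=np.array([0,60])+rho*np.array([np.cos(th),np.sin(th)])-2*m
    return C-corner*8*nn   # corner +1 upper, -1 lower
def rows(ths,rho,corner):
    P,R0,s=now();R=orient(40); x=-9.5
    rho=np.broadcast_to(rho,len(ths)); corner=np.broadcast_to(corner,len(ths))
    for t,r,c in zip(ths,rho,corner):
        y,z=tipfor(t,r,c); q=row(P,R0,world(x,y,z),R); print(round(t,2),(round(y),round(z)),q[:3],q[3:])
E
python3 - <<'E'
from h import *
rows(np.linspace(0.0,0.66,12),118,1)
E
```

```text
0.0 (123, 52) [0.024, -0.013, 0.0] [-0.001, -0.002, -0.003]
0.06 (123, 59) [0.037, -0.024, 0.0] [-0.001, -0.002, -0.003]
0.12 (123, 66) [0.052, -0.035, 0.0] [-0.001, -0.002, -0.003]
0.18 (122, 73) [0.066, -0.044, 0.0] [-0.001, -0.002, -0.003]
0.24 (120, 80) [0.082, -0.053, 0.001] [-0.001, -0.002, -0.003]
0.3 (118, 87) [0.098, -0.06, 0.001] [-0.001, -0.002, -0.003]
0.36 (116, 94) [0.114, -0.067, 0.001] [-0.001, -0.002, -0.003]
0.42 (114, 100) [0.131, -0.073, 0.001] [-0.001, -0.002, -0.003]
0.48 (111, 107) [0.148, -0.078, 0.001] [-0.001, -0.002, -0.003]
0.54 (107, 113) [0.165, -0.081, 0.001] [-0.001, -0.002, -0.003]
0.6 (104, 119) [0.183, -0.084, 0.001] [-0.001, -0.002, -0.003]
0.66 (100, 125) [0.2, -0.085, 0.001] [-0.001, -0.002, -0.003]
```

Emit:
{"api": "send_rows", "payload": {
  "series": [
    [[255,0.024,-0.013,0,0,0,0],[255,0.037,-0.024,0,0,0,0],[255,0.052,-0.035,0,0,0,0],[255,0.066,-0.044,0,0,0,0],[255,0.082,-0.053,0,0,0,0],[255,0.098,-0.06,0,0,0,0],[255,0.114,-0.067,0,0,0,0],[255,0.131,-0.073,0,0,0,0],[255,0.148,-0.078,0,0,0,0],[255,0.165,-0.081,0,0,0,0],[255,0.183,-0.084,0,0,0,0],[255,0.2,-0.085,0,0,0,0]]
  ]
}}

```text
clock: 5.5
ee_pos: [609.4, 80.6, 138.6]
ee_rot: [-1.735, 1.289, -2.161]
force: [0.2, 0.6, -0.8]
finger_gap: 0.3
```

Run:
```python
from h import *
P,R0,s=now();print(s["clock"],P.round(1),s["joint_pos"].round(2),s["force"].round(2))
print("tip",local(P+25*R0[:,1]))
im,d=manip.get_image("scene");cv2.imwrite("pics/scene3.png",cv2.resize(im[80:280,200:520,::-1],None,fx=2.5,fy=2.5))
print([(local(r["location"]).round(),r["confidence"]) for r in manip.spot_point("scene","leaf_edge")],[(r["location"]) for r in manip.spot_point("scene","tray")])
rows(np.linspace(0.72,1.49,12),118,1)
```

```text
5.5 [609.4  80.6 138.6] [ 0.26  0.85  1.03 -0.58  1.92  0.82] [ 0.23  0.61 -0.83]
tip [-10.01531401  97.94206687 122.49548101]
[(array([  0.,  96., 141.]), 0.62)] [[453.5, -234.0, 13.5]]
0.72 (95, 130) [0.019, -0.007, 0.001] [0.0, -0.002, -0.001]
0.79 (90, 136) [0.039, -0.006, 0.001] [0.0, -0.002, -0.001]
0.86 (84, 142) [0.06, -0.004, 0.001] [0.0, -0.002, -0.001]
0.93 (77, 147) [0.08, 0.0, 0.001] [0.0, -0.002, -0.001]
1.0 (71, 152) [0.1, 0.005, 0.001] [0.0, -0.002, -0.001]
1.07 (64, 156) [0.12, 0.012, 0.001] [0.0, -0.002, -0.001]
1.14 (56, 160) [0.139, 0.019, 0.001] [0.0, -0.002, -0.001]
1.21 (49, 164) [0.157, 0.029, 0.001] [0.0, -0.002, -0.001]
1.28 (41, 166) [0.175, 0.039, 0.001] [0.0, -0.002, -0.001]
1.35 (33, 169) [0.192, 0.051, 0.001] [0.0, -0.002, -0.001]
1.42 (25, 170) [0.209, 0.063, 0.001] [0.0, -0.002, -0.001]
1.49 (17, 171) [0.224, 0.077, 0.001] [0.0, -0.002, -0.001]
```

View pics/scene3.png

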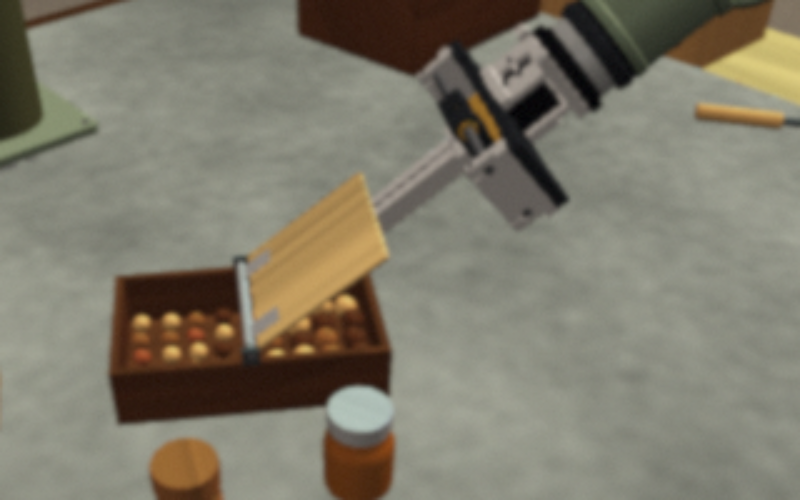

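The leaf is up at about 0.7 rad (edge at (375,215)), the tray has not moved and the force is about 1 N. Continuing.

Emit:
{"api": "send_rows", "payload": {
  "series": [
    [[255,0.019,-0.007,0,0,0,0],[255,0.039,-0.006,0,0,0,0],[255,0.06,-0.004,0,0,0,0],[255,0.08,0,0,0,0,0],[255,0.1,0.005,0,0,0,0],[255,0.12,0.012,0,0,0,0],[255,0.139,0.019,0,0,0,0],[255,0.157,0.029,0,0,0,0],[255,0.175,0.039,0,0,0,0],[255,0.192,0.051,0,0,0,0],[255,0.209,0.063,0,0,0,0],[255,0.224,0.077,0,0,0,0]]
  ]
}}

```text
clock: 6.85
ee_pos: [564.7, 12.2, 186.9]
ee_rot: [-1.735, 1.289, -2.161]
force: [0.9, 0.2, 0.1]
finger_gap: 0.4
```

Run:
```python
from h import *
P,R0,s=now();print(s["clock"],P.round(1),s["joint_pos"].round(2),s["force"].round(2))
print("tip",local(P+25*R0[:,1]))
im,d=manip.get_image("scene");cv2.imwrite("pics/scene4.png",cv2.resize(im[80:280,200:520,::-1],None,fx=2.5,fy=2.5))
print([(local(r["location"]).round(),r["confidence"]) for r in manip.spot_point("scene","leaf_edge")])
rows(np.linspace(1.54,2.09,12),np.linspace(117,111,12),1)
```

```text
6.85 [564.7  12.2 186.9] [ 0.18  0.67  1.23 -0.62  1.87  0.77] [0.91 0.23 0.13]
tip [-10.17783943  16.22972138 170.83852767]
[(array([  1.,   4., 194.]), 0.76)]
1.54 (11, 171) [0.008, 0.01, 0.002] [0.001, -0.002, -0.0]
1.59 (5, 170) [0.016, 0.022, 0.002] [0.001, -0.002, -0.0]
1.64 (-1, 170) [0.024, 0.034, 0.002] [0.001, -0.002, -0.0]
1.69 (-7, 169) [0.032, 0.046, 0.002] [0.001, -0.002, -0.0]
1.74 (-12, 167) [0.038, 0.059, 0.002] [0.001, -0.002, -0.0]
1.79 (-18, 166) [0.044, 0.072, 0.002] [0.001, -0.002, -0.0]
1.84 (-23, 164) [0.049, 0.086, 0.002] [0.001, -0.002, -0.0]
1.89 (-28, 162) [0.054, 0.099, 0.002] [0.001, -0.002, -0.0]
1.94 (-34, 160) [0.058, 0.113, 0.002] [0.001, -0.002, -0.0]
1.99 (-39, 157) [0.061, 0.126, 0.002] [0.001, -0.002, -0.0]
2.04 (-44, 154) [0.063, 0.14, 0.002] [0.001, -0.002, -0.0]
2.09 (-48, 151) [0.065, 0.154, 0.002] [0.001, -0.002, -0.0]
```

View pics/scene4.png

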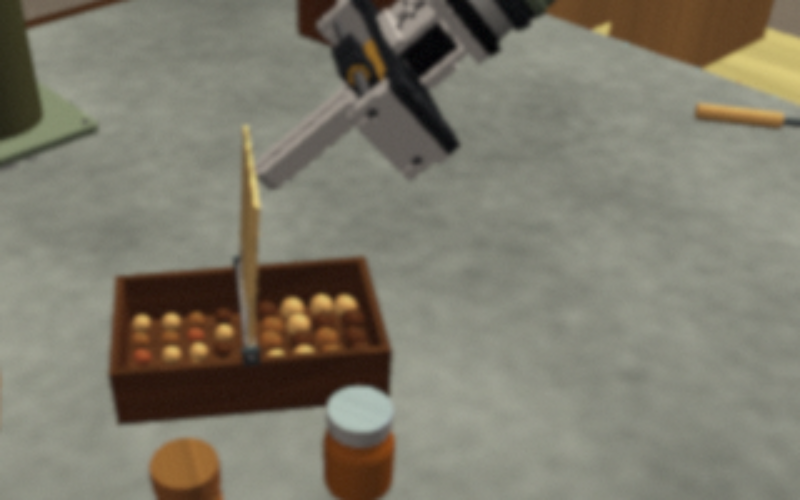

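The leaf is upright (edge at (250,160)) with the fingertips against its outer face. I push it on over the top.

Emit:
{"api": "send_rows", "payload": {
  "series": [
    [[255,0.008,0.01,0,0,0,0],[255,0.016,0.022,0,0,0,0],[255,0.024,0.034,0,0,0,0],[255,0.032,0.046,0,0,0,0],[255,0.038,0.059,0,0,0,0],[255,0.044,0.072,0,0,0,0],[255,0.049,0.086,0,0,0,0],[255,0.054,0.099,0,0,0,0],[255,0.058,0.113,0,0,0,0],[255,0.061,0.126,0,0,0,0],[255,0.063,0.14,0,0,0,0],[255,0.065,0.154,0,0,0,0]]
  ]
}}

```text
clock: 8.15
ee_pos: [529.9, -41.0, 166.7]
ee_rot: [-1.735, 1.289, -2.161]
force: [1.3, 0.1, 0.6]
finger_gap: 0.9
```

Run:
```python
from h import *
P,R0,s=now();print(s["clock"],P.round(1),s["joint_pos"].round(2),s["force"].round(2))
print("tip",local(P+25*R0[:,1]))
im,d=manip.get_image("scene");cv2.imwrite("pics/scene5.png",cv2.resize(im[80:280,200:520,::-1],None,fx=2.5,fy=2.5))
print([(local(r["location"]).round(),r["confidence"]) for r in manip.spot_point("scene","leaf_edge")])
rows(np.linspace(2.15,2.7,12),np.linspace(110,108,12),np.clip(np.linspace(.8,-1.6,12),-1,1))
```

```text
8.15 [529.9 -41.  166.7] [ 0.11  0.6   1.39 -0.64  1.76  0.77] [1.3  0.12 0.61]
tip [-10.39871778 -47.34273436 150.59928331]
[(array([  0., -70., 174.]), 0.72)]
2.15 (-54, 148) [0.007, 0.016, 0.003] [0.001, -0.001, -0.0]
2.2 (-60, 146) [0.012, 0.03, 0.003] [0.001, -0.001, -0.0]
2.25 (-65, 144) [0.017, 0.043, 0.003] [0.001, -0.001, -0.0]
2.3 (-71, 142) [0.021, 0.057, 0.003] [0.001, -0.001, -0.0]
2.35 (-76, 140) [0.025, 0.071, 0.003] [0.001, -0.001, -0.0]
2.4 (-81, 137) [0.027, 0.084, 0.003] [0.001, -0.001, -0.0]
2.45 (-85, 134) [0.029, 0.098, 0.003] [0.001, -0.001, -0.0]
2.5 (-90, 131) [0.031, 0.111, 0.003] [0.001, -0.001, -0.0]
2.55 (-94, 128) [0.031, 0.124, 0.003] [0.001, -0.001, -0.0]
2.6 (-97, 124) [0.028, 0.137, 0.003] [0.001, -0.001, -0.0]
2.65 (-100, 119) [0.023, 0.149, 0.003] [0.001, -0.001, -0.0]
2.7 (-102, 114) [0.018, 0.162, 0.003] [0.001, -0.001, -0.0]
```

View pics/scene5.png

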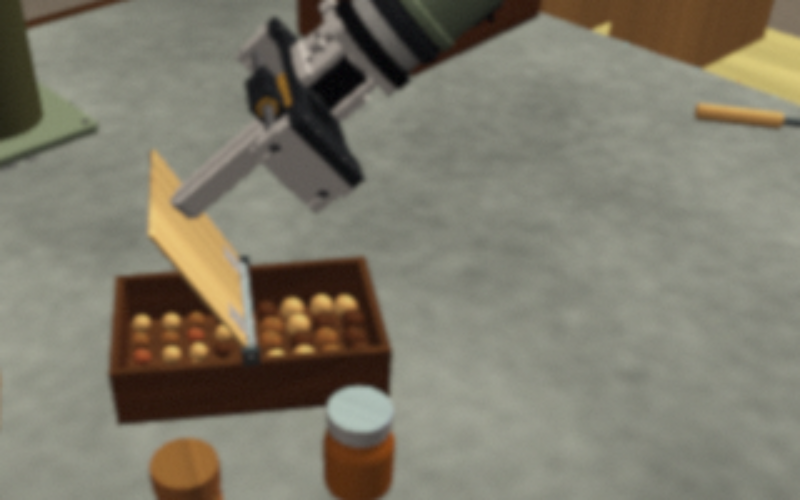

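Emit:
{"api": "send_rows", "payload": {
  "series": [
    [[255,0.007,0.016,0,0,0,0],[255,0.012,0.03,0,0,0,0],[255,0.017,0.043,0,0,0,0],[255,0.021,0.057,0,0,0,0],[255,0.025,0.071,0,0,0,0],[255,0.027,0.084,0,0,0,0],[255,0.029,0.098,0,0,0,0],[255,0.031,0.111,0,0,0,0],[255,0.031,0.124,0,0,0,0],[255,0.028,0.137,0,0,0,0],[255,0.023,0.149,0,0,0,0],[255,0.018,0.162,0,0,0,0]]
  ]
}}

```text
clock: 9.45
ee_pos: [500.4, -86.3, 130.4]
ee_rot: [-1.735, 1.288, -2.161]
force: [-0.2, 0.1, -0.4]
finger_gap: 0.8
```

Run:
```python
from h import *
P,R0,s=now();print(s["clock"],P.round(1),s["joint_pos"].round(2),s["force"].round(2))
print("tip",local(P+25*R0[:,1]))
im,d=manip.get_image("scene");cv2.imwrite("pics/scene6.png",cv2.resize(im[80:280,200:520,::-1],None,fx=2.5,fy=2.5))
print([(local(r["location"]).round(),r["confidence"]) for r in manip.spot_point("scene","leaf_edge")])
rows(np.linspace(2.74,3.1,12),np.linspace(108,104,12),-1)
```

```text
9.45 [500.4 -86.3 130.4] [ 0.05  0.58  1.51 -0.67  1.64  0.79] [-0.18  0.11 -0.4 ]
tip [ -10.47421288 -101.39088549  114.31282313]
[(array([   1., -126.,  116.]), 0.86)]
2.74 (-104, 110) [-0.004, 0.01, 0.004] [0.001, -0.001, -0.0]
2.77 (-105, 107) [-0.009, 0.017, 0.004] [0.001, -0.001, -0.0]
2.81 (-106, 103) [-0.014, 0.024, 0.004] [0.001, -0.001, -0.0]
2.84 (-107, 100) [-0.019, 0.031, 0.004] [0.001, -0.001, -0.0]
2.87 (-107, 97) [-0.024, 0.038, 0.004] [0.001, -0.001, -0.0]
2.9 (-108, 93) [-0.03, 0.045, 0.004] [0.001, -0.001, -0.0]
2.94 (-108, 90) [-0.036, 0.051, 0.004] [0.001, -0.001, -0.0]
2.97 (-109, 86) [-0.042, 0.058, 0.004] [0.001, -0.001, -0.0]
3.0 (-109, 83) [-0.048, 0.064, 0.004] [0.001, -0.001, -0.0]
3.03 (-109, 79) [-0.054, 0.069, 0.004] [0.001, -0.001, -0.0]
3.07 (-109, 76) [-0.061, 0.075, 0.004] [0.001, -0.001, -0.0]
3.1 (-109, 72) [-0.068, 0.08, 0.004] [0.001, -0.001, -0.0]
```

View pics/scene6.png

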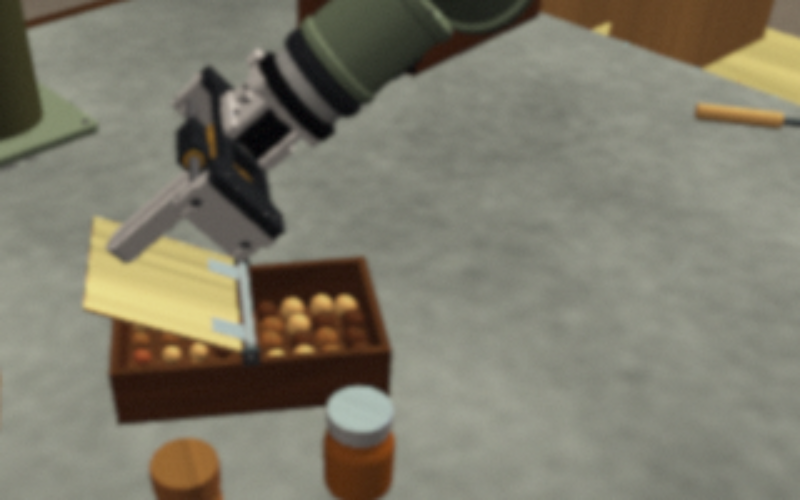

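The leaf is at about 2.7 rad, well clear of the gripper body. I finish the descent at the same slow pace.

Emit:
{"api": "send_rows", "payload": {
  "series": [
    [[255,-0.004,0.01,0,0,0,0],[255,-0.009,0.017,0,0,0,0],[255,-0.014,0.024,0,0,0,0],[255,-0.019,0.031,0,0,0,0],[255,-0.024,0.038,0,0,0,0],[255,-0.03,0.045,0,0,0,0],[255,-0.036,0.051,0,0,0,0],[255,-0.042,0.058,0,0,0,0],[255,-0.048,0.064,0,0,0,0],[255,-0.053,0.069,0,0,0,0],[255,-0.058,0.073,0,0,0,0],[255,-0.063,0.077,0,0,0,0]]
  ]
}}

```text
clock: 10.75
ee_pos: [496.6, -92.3, 91.5]
ee_rot: [-1.735, 1.288, -2.161]
force: [-0.2, -0.1, 0.6]
finger_gap: 0.7
```

Run:
```python
from h import *
P,R0,s=now();print(s["clock"],P.round(1),s["joint_pos"].round(2),s["force"].round(2))
print("tip",local(P+25*R0[:,1]))
im,d=manip.get_image("scene");cv2.imwrite("pics/scene7.png",cv2.resize(im[80:280,200:520,::-1],None,fx=2.5,fy=2.5))
print([(local(r["location"]).round(),r["confidence"]) for r in manip.spot_point("scene","leaf_edge")])
rows([3.08,3.1,3.12,3.14,3.16,3.18],[105,104,103,103,103,103],-1)
```

```text
10.75 [496.6 -92.3  91.5] [ 0.04  0.63  1.53 -0.67  1.58  0.83] [-0.19 -0.14  0.65]
tip [ -10.39887314 -108.51004086   75.41312817]
[(array([   0., -138.,   70.]), 0.87)]
3.08 (-110, 75) [0.001, 0.003, 0.003] [0.001, -0.001, -0.0]
3.1 (-109, 72) [-0.005, 0.005, 0.003] [0.001, -0.001, -0.0]
3.12 (-108, 70) [-0.01, 0.007, 0.003] [0.001, -0.001, -0.0]
3.14 (-108, 68) [-0.014, 0.01, 0.003] [0.001, -0.001, -0.0]
3.16 (-108, 66) [-0.018, 0.014, 0.003] [0.001, -0.001, -0.0]
3.18 (-108, 64) [-0.022, 0.017, 0.003] [0.001, -0.001, -0.0]
```

Emit:
{"api": "send_rows", "payload": {
  "series": [
    [[255,-0.002,0.002,0,0,0,0],[255,-0.004,0.003,0,0,0,0],[255,-0.006,0.005,0,0,0,0],[255,-0.008,0.006,0,0,0,0],[255,-0.01,0.008,0,0,0,0],[255,-0.012,0.01,0,0,0,0],[255,-0.013,0.011,0,0,0,0]]
  ]
}}

```text
clock: 11.55
ee_pos: [496.7, -92.4, 85.0]
ee_rot: [-1.735, 1.288, -2.161]
force: [-0.7, 1.4, 1.6]
finger_gap: 0.3
```

Emit:
{"api": "send_rows", "payload": {
  "series": [
    [[255,-0.002,0.002,0,0,0,0],[255,-0.003,0.003,0,0,0,0],[255,-0.004,0.004,0,0,0,0],[255,-0.004,0.004,0,0,0,0]]
  ]
}}

```text
clock: 11.95
ee_pos: [496.7, -92.5, 84.3]
ee_rot: [-1.736, 1.287, -2.163]
force: [-0.3, 3.1, 7.5]
finger_gap: 0.6
```

Emit:
{"api": "send_rows", "payload": {
  "series": [
    [[255,-0.001,0.001,0,0,0,0],[255,-0.002,0.001,0,0,0,0],[255,-0.002,0.001,0,0,0,0]]
  ]
}}

```text
clock: 12.25
ee_pos: [496.8, -92.4, 84.1]
ee_rot: [-1.736, 1.287, -2.164]
force: [-0.9, 3.6, 9.3]
finger_gap: 0.4
```

Run:
```python
from h import *
P,R0,s=now();print(s["clock"],P.round(1),s["force"].round(2))
im,d=manip.get_image("scene");cv2.imwrite("pics/scene8.png",cv2.resize(im[80:280,200:520,::-1],None,fx=2.5,fy=2.5))
print([(local(r["location"]).round(),r["confidence"]) for r in manip.spot_point("scene","leaf_edge")])
```

```text
12.25 [496.8 -92.4  84.1] [-0.92  3.58  9.28]
[(array([   1., -139.,   61.]), 0.73)]
```

View pics/scene8.png

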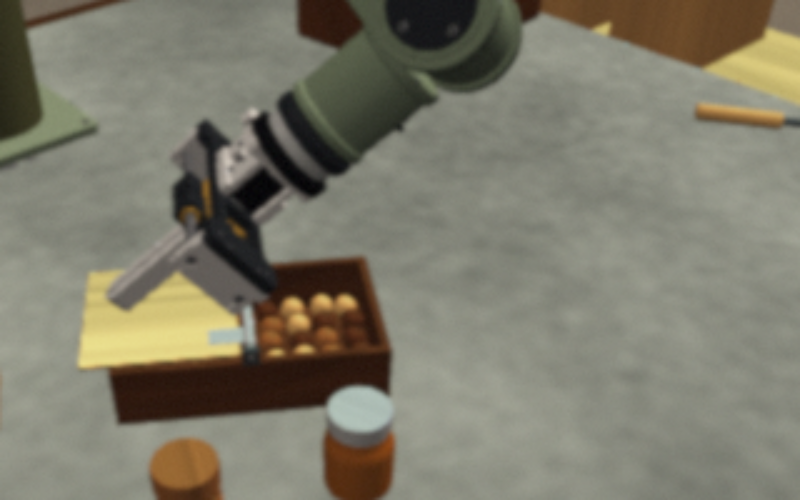

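The leaf lies flat with a firm 9 N on the stop. Now I lift straight off and away.

Emit:
{"api": "send_rows", "payload": {
  "series": [
    [[255,0.01,-0.008,0,0,0,0],[255,0.04,-0.033,0,0,0,0],[255,0.1,-0.084,0,0,0,0],[255,0.18,-0.15,0,0,0,0],[255,0.26,-0.22,0,0,0,0],[255,0.306,-0.257,0,0,0,0],[255,0.23,-0.35,0,0,0,0],[255,0.15,-0.45,0,0,0,0],[255,0.065,-0.544,0,0,0,0],[255,0.065,-0.544,0,0,0,0],[255,0.065,-0.544,0,0,0,0]]
  ]
}}

```text
clock: 13.45
ee_pos: [578.5, 34.0, 241.3]
ee_rot: [-1.737, 1.286, -2.16]
force: [-0.4, -0.9, -0.0]
finger_gap: 0.5
```

Run:
```python
from h import *
P,R0,s=now();print(s["clock"],P.round(1),s["force"].round(2),local(P))
for c in ["scene","top"]:
    im,d=manip.get_image(c);cv2.imwrite(f"pics/{c}9.png",im[:,:,::-1])
    for t in ["tray","leaf_edge","jar_mid","drum_mid","block_mid"]:
        print(c,t,[(np.round(r["location"]),local(r["location"]).round(),round(r["confidence"],2)) for r in manip.spot_point(c,t)][:1])
    r=manip.trace(c,"leaf")
    for q in r[:1]:
        m=cv2.erode(q["region"].astype(np.uint8),np.ones((5,5)))>0
        X=cloud(c,d,m);L=np.array([local(p) for p in X]);A=np.c_[L[:,1],np.ones(len(L))]
        print("slope",np.linalg.lstsq(A,L[:,2],rcond=None)[0],np.percentile(L[:,2],[5,50,95]),np.percentile(L[:,:2],[1,99],axis=0).round())
        print(cv2.minAreaRect(X[:,:2].astype(np.float32)))
```

```text
13.45 [578.5  34.  241.3] [-0.38 -0.87 -0.01] [-10.50292991  61.12065546 241.26302689]
scene tray [(array([552., -23.,   2.]), array([-2., -1.,  2.]), 0.55)]
scene leaf_edge [(array([ 483., -139.,   60.]), array([   4., -136.,   60.]), 0.75)]
scene jar_mid [(array([712., -46.,  40.]), array([145.,  67.,  40.]), 0.8)]
scene drum_mid []
scene block_mid [(array([ 454., -234.,   10.]), array([  31., -232.,   10.]), 0.83)]
slope [-2.41482153e-02  5.88381269e+01] [59.43272889 60.97854843 62.46773653] [[ -57. -126.]
 [  57.   -3.]]
((517.5613403320312, -76.5174560546875), (126.10240936279297, 120.71146392822266), 56.91434860229492)
top tray [(array([548., -27.,   1.]), array([-3., -6.,  1.]), 0.59)]
top leaf_edge [(array([ 481., -132.,   62.]), array([  -2., -131.,   62.]), 0.9)]
top jar_mid [(array([714., -44.,  39.]), array([146.,  70.,  39.]), 0.8)]
top drum_mid [(array([ 663., -160.,   32.]), array([166., -56.,  32.]), 0.59)]
top block_mid [(array([ 449., -232.,   19.]), array([  26., -233.,   19.]), 0.87)]
slope [-6.23587154e-03  6.28423671e+01] [61.32469029 63.43241333 65.54118109] [[ -58. -128.]
 [  54.   -3.]]
((517.0783081054688, -77.03878784179688), (129.23638916015625, 115.9706802368164), 56.33260726928711)
```

View pics/scene9.png

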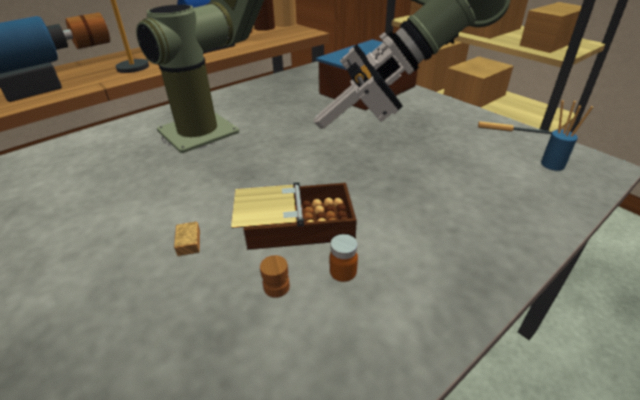

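View pics/top9.png

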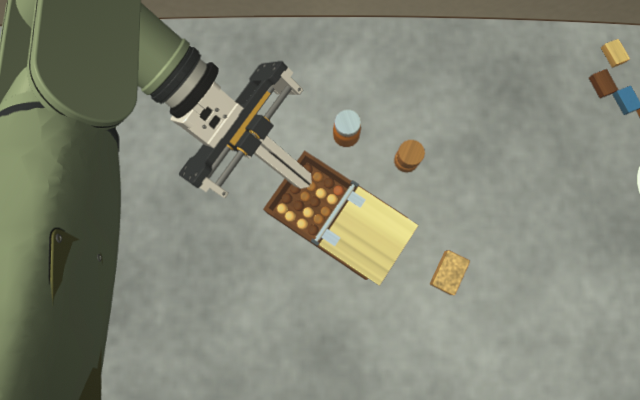

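Run:
```python
from cell import manip
print(manip.sign_off())
```

```text
the job is handed in; nothing more can be done
None
```

The leaf is flipped over its spine and lies flat on the other bay. I handed the job in at about 13.6 s. I pushed it up by its overhanging edge with closed fingertips, slowly over the top, then pressed it down to about 9 N before backing off.

- **Leaf:** while pressing, the fingertip stopped at about 62 mm, which is the top face of a flat leaf. The network puts the free edge at 60–62 mm high, 131–136 mm from the hinge on the −y side. The slope fitted from depth was −0.006 rad from the top camera and −0.024 rad from the scene camera. I put that difference down to camera error and did not check it further.
- **Tray:** compared with the first reading from the same camera, it moved no more than about 3 mm, within the network's error.
- **Jar, drum and block:** they also match their first readings to within a few mm. The network missed the drum in the last scene picture, but it found it in place in the top view.
- **Hand:** it is clear of everything, with the tip about 225 mm above the bench. The wrist force is about 1 N, the same as the free-air noise.

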